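Squeeze the sprung tweezers to the gap marked for the waiting part

TASK

Pick the sprung tweezers up off their white rest, and at the gauge plate on which the hexagonal standoff stands (not the one with the flat round cap) hold them level with the two tips about a centimetre above the plate, squeezed so that each tip is right over one of that plate's two lines and the tips are as far apart as the lines. Keep that gap steady for at least two seconds and finish while still holding it there; nothing is put down. Never squeeze the tips shut on the way, and leave the standoff, cap, screwdriver, bottle and parts tray where they are.

Things in the scene. Friction and masses are not known exactly. Their poses are not given: they have to be found in the camera images.
- tweezers: Loose sprung tweezers, steel with black grips, 160 mm long, about 60 g, lying level on the rest, tips away from the robot (yaw within 17 degrees). Origin: midway between the grips at the blades' underside, 55 mm above the table at the start. x to the tips, y to the left blade, z up. Blades z = 0 to 10 mm, 3 mm thick, diverging from a 17 mm wide rear block at x = -90 to -66.
- grip_left (a point): Middle of the outer face of the left (+y) black grip, x = 0, z = 6 mm of the tweezers. Each grip is 26 mm long (x = -13 to 13), z = -2 to 14 mm. Over both grips: at mid-length 44 mm free, 36 mm with the tips 26 mm apart, 30 mm with them 14 mm apart (faces then nearly parallel). The spring takes about 3 N on the grips to begin closing, 9 N for a 14 mm gap.
- grip_right (a point): The same on the right (-y) grip.
- tip_left (a point): End of the left (+y) tip, mid-thickness, at x = 69, z = -22 mm of the tweezers: the blade bends down at 45 degrees from x = 43 mm. The steel is 3 mm thick and reaches 2 mm below this point. Tip gap = distance from tip_left to tip_right: 42 mm when free.
- tip_right (a point): End of the right (-y) tip, likewise.
- blade_left (a joint): Closing angle (rad) of the left blade about its hinge at x = -70, y = 6 mm of the tweezers; the right blade moves alike. 0 is free, it grows as squeezed, stop at 0.14. Tip gap 26 mm at about 0.057, 14 mm at 0.100, 6 mm at 0.129. Hinge to tip 140 mm, hinge to grip centre 70 mm.
- rest: Fixed white plastic rest for the tweezers. Origin: on the table below the grips; its x, y axes are those of the tweezers at the start. Base 12 mm thick, x = -84 to 52 mm, 70 mm wide; a post at x = -83 to -71 (30 mm wide) under the rear block and a bar at x = 30 to 38 (64 mm wide) under the blades, both 55 mm tall. The grips between them stand free, 41 mm above the base.
- gauge_narrow: Fixed aluminium gauge plate, 90 x 70 x 12 mm, origin centre of its underside, top at z = 12 mm. Two parallel black lines on top, 14 mm apart (narrow gap), each 16 by 2.5 mm, along x, centred at x = -18, y = +/-7 mm. A thin black ring at x = 24, y = 0 is the nest where the standoff or the cap stands. The -x side, with the lines, is towards the robot (yaw within 17 degrees).
- gauge_wide: Fixed aluminium gauge plate, 90 x 70 x 12 mm, origin centre of its underside, top at z = 12 mm. Two parallel black lines on top, 26 mm apart (wide gap), each 16 by 2.5 mm, along x, centred at x = -18, y = +/-13 mm. A thin black ring at x = 24, y = 0 is the nest where the standoff or the cap stands. The -x side, with the lines, is towards the robot (yaw within 17 degrees).
- standoff: Loose hexagonal steel standoff, 22 mm across the corners, 30 mm tall, standing on one of the two gauge plates: this is the plate to use. Origin: centre of its underside.
- cap: Loose flat round steel cap, 24 mm across, 8 mm tall, on the other gauge plate. Origin: centre of its underside.
- driver: Loose screwdriver with a black handle lying beyond the work: a bystander. Origin about its middle.
- bottle: Loose white bottle, 44 mm across, 100 mm tall: a bystander. Origin: centre of its underside.
- tray: Loose grey parts tray with four bays, 100 x 140 x 20 mm: a bystander. Origin: centre of its underside.
There are look-alikes about, which are no part of the job. There is more than one size of the tweezers; the job needs the smaller. What is shaped like the gauge_narrow but green is not meant.

How it is judged:
By the outcome, as a careful person would: the job done as asked, in the order asked, and still so for the second after the job is handed in, while the arm keeps its last pose, push and grip.
It also fails if it takes over 51 s, if anything falls off the work surface, if the arm or the gripper's body presses on something with over 40 N, if the wrist force passes 120 N, or if a joint passes its speed limit or range.

ROBOT

A 6-joint arm with a two-finger parallel gripper is mounted at the origin on the work surface. World frame = base frame: x ahead of the robot, y to its left, z up, the work surface at z = 0. Lengths are in m, angles in rad, forces in N, time in s.
With the tool pointing down it reaches from about 0.25 to 0.725 m from the base axis. Payload 4 kg.
Tool frame: the origin (TCP) lies on the centre line of the jaws, within the pads' length; the fingertips stand 17 mm ahead of it and the grasp point (between the pads) lies 2 mm behind it (env.tcp_to_tips is the distance from the TCP to the fingertips, in m); z points along the fingers, y is the line along which they close (so a half turn about z gives the same grasp; the last joint's range is limited). The gripper opens to 85 mm and grips with 20 to 120 N. Pads are 22 mm wide; open, the fingers measure 114 mm over their backs; the gripper's body (76 mm by 85 mm) begins 54 mm behind the grasp point. The pads swing forward as they close: fully open they stand 13 mm farther back than shut.
Start: joints at [-1.232, 0.241, 0.005, 1.335, 0, 1.571], TCP at [0.166, -0.472, 0.228] pointing down, gripper open.
Joint ranges: [-2.72, 2.72], [-1.05, 1.87], [-1.09, 1.28], [-1.99, 2.15], [-1.42, 1.44], [-3.14, 3.14]. Speed limits (rad/s): [2.79, 2.79, 3.14, 3.14, 3.14, 3.14].

INTERFACE

Orientations are given as a unit quaternion [w, x, y, z].
In Python, from rig import telemetry, imaging, job, nets, env gives the robot as it stands.
- The arm moves only by the tool drive_tool, never from a script. Its argument "deltas" is text: rows parted by semicolons, each of 7 numbers parted by spaces: the shift along the tool's x, y, z in mm, then the turn, a rotation vector about the tool's x, y, z in rad, then the finger opening in mm, from 0 to 85.4. A call has 1 to 10 rows; each row shifts and turns the commanded pose from where the row before left it, along the tool's axes as they then stand; what a row does not reach is not made up. A row lasts 1/12 s, in which the tool goes at most 41.7 mm and 7.16 degrees, less where a joint would pass 70% of its speed; a pose out of reach is approached as far as the arm can. A call is refused whole if a number of a shift passes 41.7 or a number of a turn 0.125, either way. A call with a gripper value outside its range is refused whole. The fingers move at their own pace and stop on an object; the grip force is fixed at half the most. Time passes only in rows, so rows that do not move let the fingers close. It gives the time, the measured TCP pose, the force, the opening and the grip force at its end, in the units of the state.
- telemetry.sense(): the state, without advancing time (a new reading comes with each control period).
- imaging.capture(name): name is "scene" or "side" or "wrist"; returns a dict with "image" (420x560x3 uint8, blue, green, red), "fx", "fy", "cx", "cy" (pixels), "R" (3x3) and "t" (3): a world point X has camera coordinates R X + t; the wrist camera has in their place "hand_eye" (4x4, takes a point from camera to tool coordinates, whose origin is the TCP and whose axes are the flange's). Camera axes: x right, y down, z forward; pixel columns grow to the right and rows downward; lengths in m; the calibration is good to about 2 mm. A picture is of the moment at which its call begins: read the wrist's pose just before it. There is no depth.
- job.finish_job(): hands the job in; it is judged then, once.
Trained networks look in the newest picture that a camera, given by its name, has taken for a name from the list of things; names that differ only in an ending like _2 or _b are one class to them, and where a whole thing is asked for, a point or a joint stands for the part that bears it (a point fixed in the world has none). Each returns a list of dicts, best first, with "p" (0 to 1); they miss things now and then, are a little off and sometimes report something else, mostly with a low value. They report only what shows in the picture. A call takes as long as a camera call. They do not tell look-alikes from the thing itself.
- nets.look_for(camera, name): "location" ([column, row] in pixels, amid what is visible of it).
- nets.tip_of(camera, name): "location" ([column, row] in pixels: a listed point, or the origin of a listed thing).
The state is a dict: "t": time; "qpos": joint angles; "qd": joint speeds; "effort": joint torques, N m; "position": TCP position; "tcp_rot": TCP orientation; "contact_force": force on the tool from outside, world axes, zero at the start; "ft_torque": the same for the moment, N m; "opening": finger opening in m; "finger_force": force on a finger pad.
Only numpy, scipy, OpenCV 4.12 (cv2) and the standard library are available. Lean on these libraries where they do the work, as an engineer would, in place of code of your own. Each camera call takes 0.05 s, during which the arm holds its last target. There are 200 camera calls.

## Working session

There is one attempt and no reset: what is moved stays moved. The work goes in short steps, Python scripts to look and compute and a tool call to move; the robot and the scene stay as the last step left them, time stands still between calls to the robot, and variables do not carry over. Pictures are saved under pics/ and viewed, at most 10 in all, crops included, and the job is handed in when it is done.

Besides the shell and the picture viewer there is one more tool, called after "Request:" by a JSON object that holds its "name" and its "arguments". drive_tool: Moves the arm, as the interface text tells. Its arguments: {"type":"object","properties":{"deltas":{"type":"string"}},"required":["deltas"]}

```bash
mkdir -p pics; ls
python3 - <<'E'
from rig import telemetry, imaging, job, nets, env
import cv2,numpy as np
print(telemetry.sense())
for c in ["scene","side"]:
    d=imaging.capture(c); cv2.imwrite(f"pics/{c}0.png",d["image"])
    print(c,{k:(np.round(v,4).tolist()) for k,v in d.items() if k!="image"})
    for n in ["tweezers","gauge_narrow","gauge_wide","standoff","cap","grip_left","grip_right","tip_left","tip_right","rest"]:
        print(n,[(np.round(r["location"]).tolist(),round(r["p"],2)) for r in nets.tip_of(c,n)])
E
```

```text
pics
{'t': 0.0, 'qpos': array([-1.23199524e+00,  2.41415469e-01,  3.74360571e-03,  1.33519415e+00,
       -4.40105397e-05,  1.57079161e+00]), 'qd': array([ 0.00057441,  0.00096771,  0.00061072,  0.00090242, -0.00082443,
        0.00144142]), 'effort': array([ 4.06084955e-04, -3.72319221e+01,  2.52408260e+01,  1.71074364e-02,
        9.18118599e-05,  5.12269011e-06]), 'position': array([ 0.16595679, -0.47098903,  0.22681911]), 'tcp_rot': array([-1.01632250e-03,  9.85685078e-01,  1.68593759e-01, -1.96153897e-04]), 'contact_force': array([0.02561128, 0.37349404, 0.71695543]), 'ft_torque': array([ 0.00524035,  0.03630714, -0.01604971]), 'finger_force': 0.0, 'opening': 0.08524509681838753}
scene {'fx': 531.0088, 'fy': 531.0088, 'cx': 278.6605, 'cy': 206.447, 'R': [[-0.8106, 0.5854, -0.0154], [0.4665, 0.6295, -0.6214], [-0.3541, -0.5108, -0.7834]], 't': [0.4944, -0.1918, 1.3391]}
tweezers [([215.0, 164.0], 0.75), ([308.0, 142.0], 0.75)]
gauge_narrow [([383.0, 224.0], 0.77), ([297.0, 239.0], 0.63)]
gauge_wide [([292.0, 237.0], 0.65), ([370.0, 308.0], 0.6), ([246.0, 336.0], 0.18)]
standoff [
[... 433 characters left out ...]
 286.8848, 'cy': 208.5624, 'R': [[-0.7687, -0.6391, -0.026], [-0.2969, 0.3925, -0.8705], [0.5665, -0.6614, -0.4915]], 't': [0.3966, 0.242, 0.8456]}
tweezers [([386.0, 220.0], 0.91), ([318.0, 181.0], 0.6)]
gauge_narrow [([302.0, 277.0], 0.91), ([276.0, 238.0], 0.79)]
gauge_wide [([219.0, 280.0], 0.88), ([304.0, 179.0], 0.74)]
standoff [([270.0, 231.0], 0.57)]
cap [([210.0, 276.0], 0.37)]
grip_left [([382.0, 228.0], 0.95), ([309.0, 182.0], 0.46), ([315.0, 196.0], 0.4)]
grip_right [([384.0, 214.0], 0.9), ([323.0, 180.0], 0.43)]
tip_left [([292.0, 183.0], 0.42), ([309.0, 179.0], 0.3), ([329.0, 181.0], 0.18)]
tip_right [([342.0, 221.0], 0.84), ([309.0, 178.0], 0.67)]
rest [([314.0, 198.0], 0.98)]
```

View pics/scene0.png

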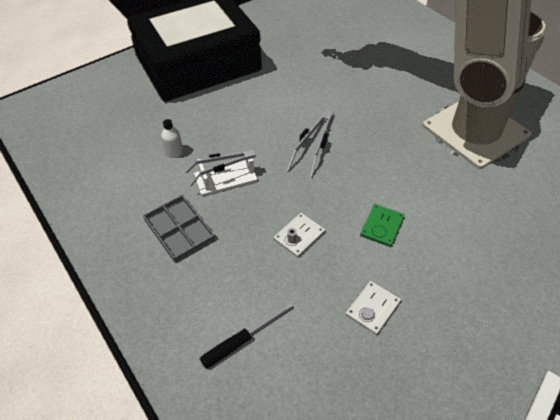

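View pics/side0.png

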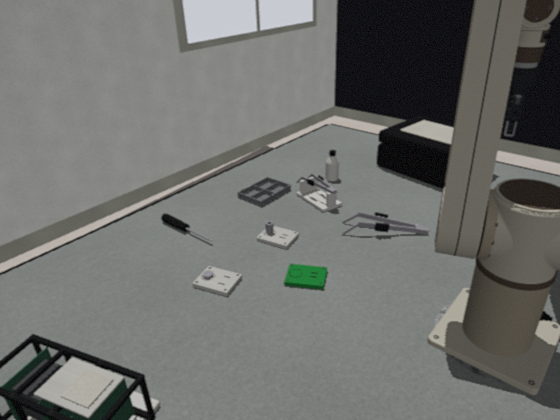

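The scene picture shows two tweezers: a pair on the white rest at (220,165), and a larger pair lying on the table at (315,142). The task wants the smaller pair, which is the one on the rest. There are three plates: one with the hex standoff at (298,235), one with the cap at (372,306), and a green look-alike at (382,224). The standoff plate is the one to use. Next I'll confirm both in one crop and triangulate.

```bash
cat > h.py <<'E'
import numpy as np,cv2
from scipy.spatial.transform import Rotation as Ro
from rig import telemetry, imaging, job, nets, env
def ray(d,px):
    v=np.array([(px[0]-d["cx"])/d["fx"],(px[1]-d["cy"])/d["fy"],1.])
    R,t=np.array(d["R"]),np.array(d["t"]); return -R.T@t, R.T@v
def onz(d,px,z):
    o,v=ray(d,px); return o+v*(z-o[2])/v[2]
def proj(d,X):
    c=np.array(d["R"])@np.asarray(X,float)+np.array(d["t"]); return np.array([d["cx"]+d["fx"]*c[0]/c[2],d["cy"]+d["fy"]*c[1]/c[2]])
def rot(s): w=s["tcp_rot"]; return Ro.from_quat([w[1],w[2],w[3],w[0]])
def wrist():
    s=telemetry.sense(); d=imaging.capture("wrist"); H=np.array(d["hand_eye"])
    T=np.eye(4); T[:3,:3]=rot(s).as_matrix(); T[:3,3]=s["position"]
    W=np.linalg.inv(T@H); d["R"]=W[:3,:3]; d["t"]=W[:3,3]; return s,d
E
python3 - <<'E'
from h import *
d=imaging.capture("scene"); im=d["image"]
a=cv2.resize(im[135:205,170:340],None,fx=4.5,fy=4.5,interpolation=cv2.INTER_CUBIC)
b=cv2.resize(im[205:265,245:415],None,fx=4.5,fy=4.5,interpolation=cv2.INTER_CUBIC)
cv2.imwrite("pics/crop.png",np.vstack([a,b]))
p=lambda px,z:np.round(onz(d,px,z),3)
print("plate",p((299,234),.012),"standoff",p((293,242),.012),"grips",p((218,168),.06),p((217,158),.06),"tips",p((188,183),.033),p((186,175),.033))
print(env.tcp_to_tips); s,w=wrist(); print(np.round(w["hand_eye"],3).tolist(), w["fx"],w["cx"],w["cy"]); print(np.round(rot(s).as_matrix(),3))
E
```

```text
plate [ 0.555 -0.001  0.012] standoff [0.578 0.008 0.012] grips [ 0.613 -0.227  0.06 ] [ 0.598 -0.255  0.06 ] tips [ 0.681 -0.251  0.033] [ 0.672 -0.275  0.033]
0.017
[[-0.0, -0.952, -0.308, 0.078], [1.0, -0.0, 0.0, 0.0], [-0.0, -0.308, 0.952, -0.145], [0.0, 0.0, 0.0, 1.0]] 340.55750652569924 281.7480079006484 211.40059256063628
[[ 0.943  0.332  0.   ]
 [ 0.332 -0.943  0.   ]
 [ 0.    -0.    -1.   ]]
```

View pics/crop.png

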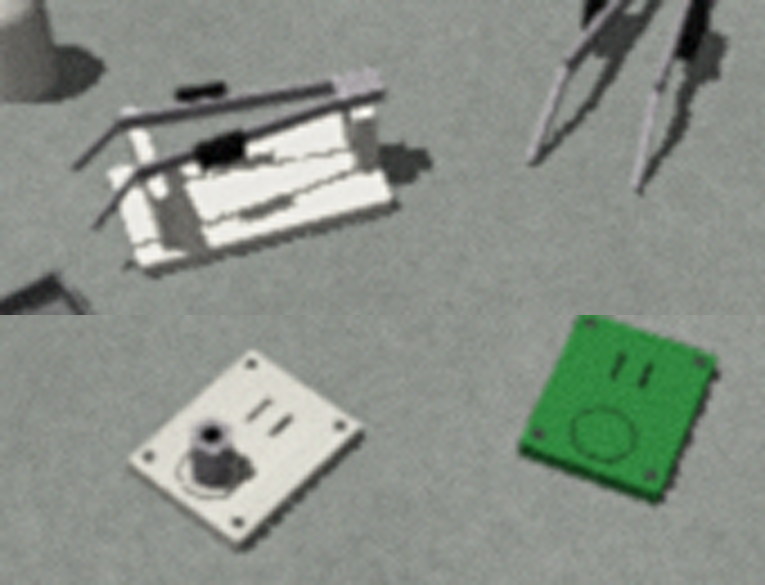

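The crop confirms it: the smaller tweezers lie on the white rest, and the white plate carries the hex standoff. The green plate has only an empty ring. I'll survey the plate with the wrist camera first.

Request:
{"name": "drive_tool", "arguments": {"deltas": "34 -19 1 0 0 0 85;34 -19 1 0 0 0 85;34 -19 1 0 0 0 85;34 -19 1 0 0 0 85;34 -19 1 0 0 0 85;34 -19 1 0 0 0 85;34 -19 1 0 0 0 85;34 -19 1 0 0 0 85;34 -19 1 0 0 0 85;34 -19 1 0 0 0 85"}}

```text
t: 2.03
position: [0.4247, -0.1777, 0.2179]
tcp_rot: [0.0, 0.986, 0.169, 0.0]
contact_force: [1.2, -1.0, -0.2]
opening: 0.0853
finger_force: 0.0
```

Request:
{"name": "drive_tool", "arguments": {"deltas": "34 -19 1 0 0 0 85;34 -19 1 0 0 0 85;34 -19 1 0 0 0 85;34 -19 1 0 0 0 85;34 -19 1 0 0 0 85;34 -19 1 0 0 0 85;0 0 0 0 0 0.1 85;0 0 0 0 0 0.1 85;0 0 0 0 0 0.1 85;0 0 0 0 0 0 85"}}

```text
t: 2.87
position: [0.5783, -0.0036, 0.2113]
tcp_rot: [0.0, 1.0, 0.019, -0.0]
contact_force: [-0.5, 0.4, -0.3]
opening: 0.0848
finger_force: 0.0
```

Run:
```python
from h import *
s,d=wrist(); print(s["position"]); cv2.imwrite("pics/w1.png",d["image"]); np.savez("w1",**d)
for n in ["gauge_narrow","gauge_wide","standoff"]:
    for r in nets.tip_of("wrist",n): print(n,np.round(r["location"]),round(r["p"],2),np.round(onz(d,r["location"],0.012 if n=="standoff" else 0),4))
```

```text
[ 0.57830144 -0.00358364  0.21128247]
gauge_narrow [209. 322.] 0.79 [0.3948 0.0792 0.    ]
gauge_narrow [283. 203.] 0.6 [ 0.5509 -0.0066  0.    ]
gauge_wide [ 79. 205.] 0.66 [0.5402 0.217  0.    ]
standoff [281. 182.] 0.57 [ 0.5774 -0.0032  0.012 ]
```

View pics/w1.png

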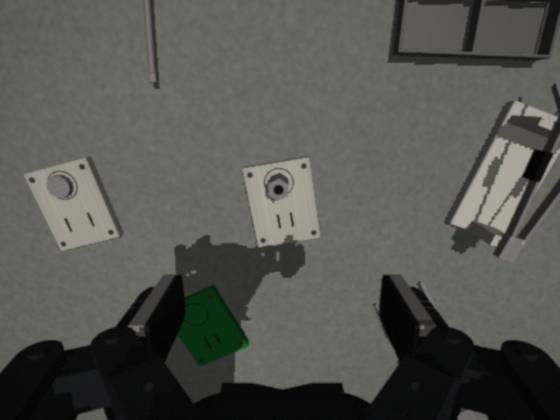

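The wrist view shows the standoff plate centred at (282,202), with its lines at (279,221) and (292,219). These are the narrow pair; the cap plate at (72,203) has the wide pair. Next is the plate pose, then the move to the tweezers.

```bash
cat >> h.py <<'E'
def plate(d,seed,off=25):
    """plate centre, yaw from bright-blob top face; lines as dark blobs on it"""
    g=cv2.cvtColor(d["image"],cv2.COLOR_BGR2GRAY)
    m=(g>130).astype(np.uint8); n,l,st,ce=cv2.connectedComponentsWithStats(m)
    k=[i for i in range(1,n) if st[i,4]>500]; i=min(k,key=lambda i:np.hypot(*(ce[i]-seed)))
    c=max(cv2.findContours((l==i).astype(np.uint8),cv2.RETR_EXTERNAL,cv2.CHAIN_APPROX_NONE)[0],key=cv2.contourArea)
    P=np.array([onz(d,p,0.012)[:2] for p in cv2.convexHull(c)[:,0]])
    return cv2.minAreaRect((P*1000).astype(np.float32)), st[i]
E
python3 - <<'E'
from h import *
z=np.load("w1.npz"); d={k:z[k] for k in z}; r,st=plate(d,(282,202)); print(r,st)
d2=imaging.capture("scene"); print(plate(d2,(299,234)))
# lines: dark minima in rows 212-228
g=cv2.cvtColor(d["image"],cv2.COLOR_BGR2GRAY); sub=g[205:235,270:302]
bl=(sub<115).astype(np.uint8); n,l,s_,c=cv2.connectedComponentsWithStats(bl)
for i in range(1,n): print(s_[i],c[i]+[270,205],np.round(onz(d,c[i]+[270,205],.012)*1000,1))
E
```

```text
((553.8612670898438, -5.396240234375), (88.35082244873047, 68.31550598144531), 11.667302131652832) [ 243  158   77   89 4127]
(((442.2913513183594, -251.00830078125), (1309.6956787109375, 1479.273681640625), 52.65303039550781), array([     0,      0,    560,    420, 150624], dtype=int32))
[20  7  4 15 36] [291.36111111 219.22222222] [536.9 -15.8  12. ]
[ 7  9  4 14 35] [278.4        220.91428571] [534.5  -2.   12. ]
```

Request:
{"name": "drive_tool", "arguments": {"deltas": "0 40 0 0 0 0.05 85;0 40 0 0 0 0.05 85;0 40 0 0 0 0.05 85;0 40 0 0 0 0.05 85;0 40 0 0 0 0.05 85;0 40 0 0 0 0.05 85;0 0 0 0 0 0 85;0 0 0 0 0 0 85"}}

```text
t: 3.78
position: [0.5567, -0.245, 0.2116]
tcp_rot: [-0.0, 0.991, -0.132, 0.0]
contact_force: [-0.2, 0.5, -0.8]
opening: 0.085
finger_force: 0.0
```

Run:
```python
from h import *
s,d=wrist(); print(s["position"],rot(s).as_matrix()[:,0]); cv2.imwrite("pics/w2.png",d["image"]); np.savez("w2",**d)
for n,z in [("tweezers",.055),("grip_left",.061),("grip_right",.061),("tip_left",.033),("tip_right",.033),("rest",0)]:
    for r in nets.tip_of("wrist",n): print(n,np.round(r["location"],1),round(r["p"],2),np.round(onz(d,r["location"],z),4))
```

```text
[ 0.55665119 -0.2450117   0.21157695] [ 9.65032481e-01 -2.62130331e-01  6.32994312e-06]
tweezers [264.7 133.7] 0.59 [ 0.6105 -0.2447  0.055 ]
tweezers [289.1 347.4] 0.56 [ 0.3888 -0.2079  0.055 ]
grip_left [239.3 136.5] 0.95 [ 0.6144 -0.2236  0.061 ]
grip_left [271.6 365.4] 0.89 [ 0.3761 -0.1851  0.061 ]
grip_right [289.8 138.4] 0.89 [ 0.6015 -0.2647  0.061 ]
grip_right [309.6 335.7] 0.83 [ 0.4022 -0.2333  0.061 ]
tip_left [242.8  53.6] 0.9 [ 0.6794 -0.2436  0.033 ]
tip_left [211.  305.8] 0.61 [ 0.4467 -0.135   0.033 ]
tip_right [289.3  53. ] 0.76 [ 0.6692 -0.2828  0.033 ]
tip_right [245.2 272.4] 0.67 [ 0.476  -0.1833  0.033 ]
rest [269.6 131.3] 0.97 [ 0.6075 -0.2463  0.    ]
```

View pics/w2.png

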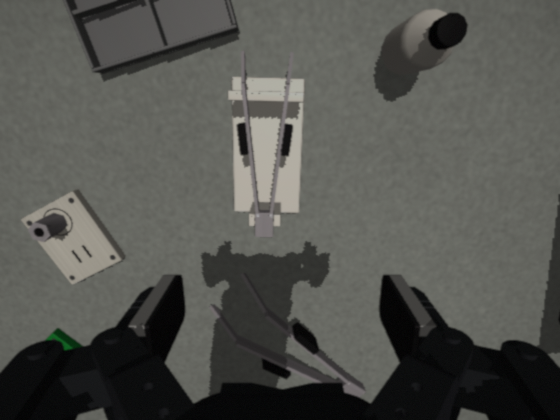

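The wrist view shows the tweezers with grips at (242,139) and (287,139), tips at (243,54) and (289,54), and the rear block at (264,226). The tool is almost aligned with them. I'll go over them and measure again from closer.

Request:
{"name": "drive_tool", "arguments": {"deltas": "12 -4 18 0 0 0 85;12 -4 18 0 0 0 85;12 -3 18 0 0 0 85;13 -3 18 0 0 0 85;0 0 0 0 0 0 85;0 0 0 0 0 0 85;0 0 0 0 0 0 85"}}

```text
t: 4.72
position: [0.6087, -0.2409, 0.1404]
tcp_rot: [0.0, 0.992, -0.13, 0.0]
contact_force: [-0.7, -0.1, -0.4]
opening: 0.0852
finger_force: 0.0
```

Run:
```python
from h import *
s,d=wrist(); R=rot(s).as_matrix(); p=s["position"]; print(p,np.degrees(np.arctan2(R[1,0],R[0,0])),s["contact_force"]); cv2.imwrite("pics/w3.png",d["image"])
for n,z in [("tweezers",.055),("grip_left",.061),("grip_right",.061),("tip_left",.033),("tip_right",.033)]:
    for r in nets.tip_of("wrist",n): print(n,np.round(r["location"],1),round(r["p"],2),np.round(onz(d,r["location"],z)*1000,1),"tool",np.round(R.T@(onz(d,r["location"],z)-p)*1000,1))
```

```text
[ 0.60868221 -0.24090625  0.14041631] -14.907560380381135 [-0.70414577 -0.07554185 -0.41696598]
tweezers [ 63.1 312.9] 0.57 [575.7 -54.4  55. ] tool [ -79.9 -171.8   85.4]
grip_left [256.4 220. ] 0.95 [ 612.9 -224.1   61. ] tool [ -0.3 -17.4  79.4]
grip_left [ 37.1 299.3] 0.25 [594.5 -46.2  61. ] tool [ -63.8 -184.6   79.4]
grip_right [316.  222.2] 0.85 [ 600.5 -263.9   61. ] tool [-2.  24.3 79.4]
tip_left [258.4 114.4] 0.93 [ 680.3 -243.1   33. ] tool [ 69.7 -16.3 107.4]
tip_left [218.2 385.8] 0.45 [ 455.6 -139.1   33. ] tool [-174.2  -59.   107.4]
tip_right [317.5 115.3] 0.78 [ 668.8 -283.7   33. ] tool [ 69.1  25.9 107.4]
tip_right [148.7  37.1] 0.4 [ 747. -186.   33.] tool [119.5 -88.6 107.4]
```

View pics/w3.png

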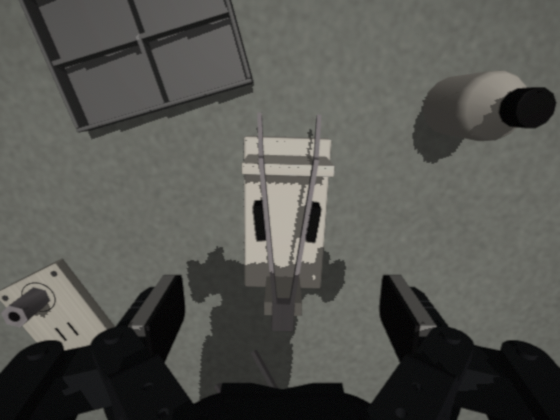

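The grips centre is at about (−0.5, +3.5) mm in the tool frame with a yaw offset of +0.02 rad. I'll descend 81 mm and close to 30 mm.

Request:
{"name": "drive_tool", "arguments": {"deltas": "0 3.5 14 0 0 0.02 85;0 0 16 0 0 0 85;0 0 16 0 0 0 85;0 0 16 0 0 0 85;0 0 12 0 0 0 85;0 0 7 0 0 0 85;0 0 0 0 0 0 85;0 0 0 0 0 0 85"}}

```text
t: 5.68
position: [0.6077, -0.2449, 0.059]
tcp_rot: [-0.0, 0.99, -0.14, 0.0]
contact_force: [-0.5, -0.2, 0.0]
opening: 0.0854
finger_force: 0.0
```

Request:
{"name": "drive_tool", "arguments": {"deltas": "0 0 0 0 0 0 60;0 0 0 0 0 0 54;0 0 0 0 0 0 48;0 0 0 0 0 0 44;0 0 0 0 0 0 42;0 0 0 0 0 0 40;0 0 0 0 0 0 38;0 0 0 0 0 0 36;0 0 0 0 0 0 36;0 0 0 0 0 0 36"}}

```text
t: 6.52
position: [0.6091, -0.2453, 0.061]
tcp_rot: [0.0, 0.99, -0.14, 0.002]
contact_force: [-0.1, 0.8, 7.2]
opening: 0.0363
finger_force: 8.1
```

Request:
{"name": "drive_tool", "arguments": {"deltas": "0 0 -1 0 0 0 35;0 0 -1 0 0 0 34;0 0 0 0 0 0 33;0 0 -1 0 0 0 32;0 0 0 0 0 0 31;0 0 0 0 0 0 30;0 0 0 0 0 0 30;0 0 0 0 0 0 30"}}

```text
t: 7.18
position: [0.6076, -0.2448, 0.0617]
tcp_rot: [-0.0, 0.99, -0.14, -0.0]
contact_force: [0.1, 0.2, 4.0]
opening: 0.03
finger_force: 9.6
```

Request:
{"name": "drive_tool", "arguments": {"deltas": "0 0 -2 0 0 0 30;0 0 -3 0 0 0 30;0 0 -5 0 0 0 30;0 0 -8 0 0 0 30;0 0 -12 0 0 0 30;0 0 -15 0 0 0 30;0 0 -15 0 0 0 30;0 0 0 0 0 0 30;0 0 0 0 0 0 30"}}

```text
t: 7.93
position: [0.6086, -0.2452, 0.1231]
tcp_rot: [0.0, 0.99, -0.14, 0.001]
contact_force: [-0.3, -0.1, -0.4]
opening: 0.0302
finger_force: 8.4
```

Run:
```python
from h import *
s,d=wrist(); R=rot(s).as_matrix(); p=s["position"]; print(p,s["contact_force"],s["opening"],s["finger_force"])
d2=imaging.capture("side")
for c,dd in (("wrist",d),("side",d2)):
  for n in ["tip_left","tip_right","grip_left","grip_right"]:
    print(c,n,[(np.round(r["location"]).tolist(),round(r["p"],2)) for r in nets.tip_of(c,n)])
a=d["image"]; b=cv2.resize(d2["image"][140:220,270:376],(560,420),interpolation=cv2.INTER_CUBIC)
cv2.imwrite("pics/l1.png",cv2.resize(np.hstack([a,b]),(800,300),interpolation=cv2.INTER_AREA))
```

```text
[ 0.60855283 -0.2451781   0.12311805] [-0.33890702 -0.09866883 -0.445447  ] 0.030201765696516298 8.386285901069641
wrist tip_left [([270.0, 123.0], 0.66)]
wrist tip_right [([251.0, 365.0], 0.52)]
wrist grip_left [([253.0, 274.0], 0.93)]
wrist grip_right [([317.0, 280.0], 0.78)]
side tip_left [([340.0, 234.0], 0.76), ([296.0, 165.0], 0.51)]
side tip_right [([341.0, 222.0], 0.55), ([304.0, 160.0], 0.5)]
side grip_left [([309.0, 161.0], 0.67), ([329.0, 180.0], 0.32)]
side grip_right [([382.0, 217.0], 0.9), ([321.0, 163.0], 0.49)]
```

View pics/l1.png

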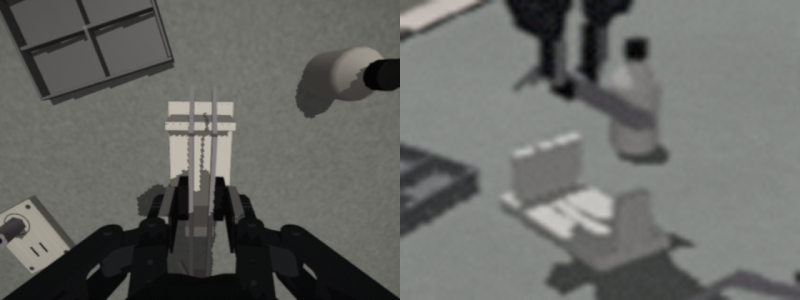

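The tweezers are lifted and clear of the rest, with tips at about (268,122) and (302,122) in full-size wrist pixels, and the side crop shows them roughly level. I'll carry them to above the narrow plate.

Request:
{"name": "drive_tool", "arguments": {"deltas": "-8 -7 0 0 0 0 30;-16 -14 0 0 0 0 30;-22 -20 0 0 0 0 30;-25 -22 0 0 0 0 30;-25 -23 0 0 0 0 30;-25 -23 0 0 0 0 30;-25 -22 0 0 0 0 30;-22 -20 0 0 0 0 30;-16 -14 0 0 0 0 30;-12 -11 0 0 0 0 30"}}

```text
t: 9.27
position: [0.4491, -0.0775, 0.1239]
tcp_rot: [-0.023, 0.995, -0.1, 0.002]
contact_force: [-0.2, -0.7, -1.1]
opening: 0.0296
finger_force: 8.4
```

Request:
{"name": "drive_tool", "arguments": {"deltas": "0 0 2 0 0 -0.03 30;0 0 3 0 0 -0.06 30;0 0 3 0 0 -0.06 30;0 0 3 0 0 -0.06 30;0 0 3 0 0 -0.06 30;0 0 3 0 0 -0.06 30;0 0 3 0 0 -0.06 30;0 0 2 0 0 -0.05 30;0 0 0 0 0 -0.03 30;0 0 0 0 0 0 30"}}

```text
t: 10.1
position: [0.4509, -0.0776, 0.1018]
tcp_rot: [-0.021, 0.991, 0.134, 0.007]
contact_force: [0.3, 0.3, -1.0]
opening: 0.0299
finger_force: 8.4
```

Run:
```python
from h import *
s,d=wrist(); R=rot(s).as_matrix(); p=s["position"]; print(p,np.degrees(np.arctan2(R[1,0],R[0,0])),s["contact_force"],s["opening"],s["finger_force"])
np.savez("w4",**d); cv2.imwrite("pics/w4.png",d["image"])
c=proj(d,[.536,-.0088,.012]).astype(int); print(c)
g=d["image"]; x0,y0=max(0,c[0]-70),max(0,c[1]-70); print(x0,y0)
cv2.imwrite("pics/c4.png",cv2.resize(g[y0:y0+105,x0:x0+140],None,fx=5.7,fy=5.7,interpolation=cv2.INTER_CUBIC))
for n in ["tip_left","tip_right","standoff"]: print(n,[(np.round(r["location"]).tolist(),round(r["p"],2)) for r in nets.tip_of("wrist",n)])
```

```text
[ 0.45088065 -0.07755236  0.10175696] 15.384489861370184 [ 0.29366116  0.33788322 -1.00079781] 0.029945515826458918 8.389009684324265
[219  68]
149 0
tip_left [([338.0, 254.0], 0.97), ([268.0, 124.0], 0.75)]
tip_right [([411.0, 234.0], 0.8), ([301.0, 125.0], 0.55)]
standoff []
```

View pics/c4.png

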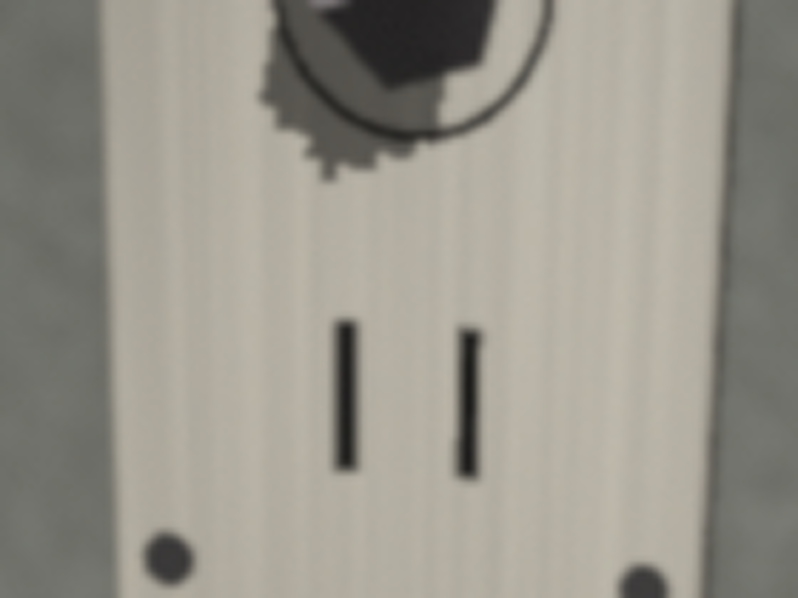

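The plate's lines show clearly at crop (345,395) and (468,402), which is wrist pixels (209.5,69) and (231,70.5). The arm stopped short, with a slight tilt and a yaw of 15°. I'll work out the correction.

```bash
cat >> h.py <<'E'
def lines(d,seed,w=16,h=26,thr=90):
    """line centres and ends on plate top near seed px"""
    g=cv2.cvtColor(d["image"],cv2.COLOR_BGR2GRAY).astype(float); x,y=map(int,seed); out=[]
    sub=(g[y-h:y+h,x-3*w:x+3*w]<thr).astype(np.uint8); n,l,st,ce=cv2.connectedComponentsWithStats(sub)
    for i in range(1,n):
        if 20<st[i,4]<600:
            yy,xx=np.nonzero(l==i); P=np.array([onz(d,(a+x-3*w,b+y-h),.012)[:2] for a,b in zip(xx,yy)])*1000
            v=np.linalg.svd(P-P.mean(0))[2][0]; v*=np.sign(v[0])
            out.append((st[i,4],np.round(ce[i]+[x-3*w,y-h],1),np.round(P.mean(0),1),round(np.degrees(np.arctan2(v[1],v[0])),1)))
    return out
def state():
    s=telemetry.sense(); R=rot(s).as_matrix(); print("p",np.round(s["position"]*1000,1),"yaw",np.degrees(np.arctan2(R[1,0],R[0,0])).round(2),"toolz",np.round(R[:,2],3),"q",np.round(s["qpos"],3)); return s,R
E
python3 - <<'E'
from h import *
z=np.load("w4.npz"); d={k:z[k] for k in z}
s,R=state(); print(lines(d,(220,70)))
# correction to target: upright, yaw 11, tip frame at mid
yaw=np.radians(11); T=np.column_stack([[np.cos(yaw),np.sin(yaw),0],[np.sin(yaw),-np.cos(yaw),0],[0,0,-1]])
print("rotvec tool",np.round(Ro.from_matrix(R.T@T).as_rotvec(),4))
print("shift tool",np.round(R.T@(np.array([.4683,-.022,.1])-s["position"])*1000,1))
E
```

```text
p [451.  -77.6 101.9] yaw 15.32 toolz [ 0.009  0.044 -0.999] q [-0.2    0.257 -0.322  0.991  0.045  2.673]
[(np.int32(75), array([209.,  69.]), array([534. ,  -2.1]), np.float64(11.8)), (np.int32(76), array([231. ,  70.2]), array([537.1, -16.1]), np.float64(12.9))]
rotvec tool [-0.0407 -0.0189  0.0758]
shift tool [ 31.3 -48.9   4.5]
```

Request:
{"name": "drive_tool", "arguments": {"deltas": "0 0 0 -0.02 -0.01 0.03 30;0 0 0 -0.02 -0.01 0.03 30;3 -6 0 0 0 0 30;4 -7 0 0 0 0 30;4 -8 0 0 0 0 30;4 -8 0 0 0 0 30;4 -7 0 0 0 0 30;5 -7 0 0 0 0 30;4 -6 0 0 0 0 30;0 0 0 0 0 0 30"}}

```text
t: 11.13
position: [0.4689, -0.0224, 0.1018]
tcp_rot: [-0.0, 0.994, 0.105, -0.0]
contact_force: [1.0, -0.5, -1.4]
opening: 0.0298
finger_force: 8.4
```

Run:
```python
from h import *
s,R=state(); s,d=wrist(); c=proj(d,[.5355,-.0091,.012]); print(c,lines(d,c)); print(s["opening"],s["finger_force"])
for n in ["tip_left","tip_right"]: print(n,[(np.round(r["location"],1).tolist(),round(r["p"],2)) for r in nets.tip_of("wrist",n)])
T=R.T@(np.array([.5355,-.0091,.012])-s["position"])*1000; print("lines mid in tool",T)
```

```text
p [468.9 -22.4 101.8] yaw 12.05 toolz [-0.001  0.001 -1.   ] q [-4.800e-02  2.790e-01 -2.910e-01  1.001e+00  1.000e-03  2.883e+00]
[282.84298085 117.96496473] [(np.int32(61), array([272.1, 116.8]), array([534.7,  -2. ]), np.float64(13.3)), (np.int32(69), array([293., 118.]), array([536.9, -15.7]), np.float64(12.6))]
0.029781040751990725 8.386179059743881
tip_left [([395.4, 281.5], 0.87), ([268.9, 122.9], 0.69)]
tip_right [([298.4, 124.1], 0.6), ([463.7, 259.1], 0.58)]
lines mid in tool [67.90615956  0.94261276 89.75805693]
```

Aligned within about 1 mm. I'll descend slowly to put the tips about 10 mm above the plate.

Request:
{"name": "drive_tool", "arguments": {"deltas": "0 0 4 0 0 0 30;0 0 7 0 0 0 30;0 0 8 0 0 0 30;0 0 8 0 0 0 30;0 0 7 0 0 0 30;0 0 6 0 0 0 30;0 0 4 0 0 0 30;0 0 3 0 0 0 30;0 0 1 0 0 0 30;0 0 0 0 0 0 30"}}

```text
t: 12.12
position: [0.468, -0.0238, 0.0535]
tcp_rot: [-0.0, 0.995, 0.104, -0.001]
contact_force: [-0.0, 0.6, -1.0]
opening: 0.0303
finger_force: 8.4
```

Run:
```python
from h import *
s,R=state(); s,d=wrist(); np.savez("w5",**d); print(s["opening"],s["finger_force"],s["contact_force"])
for n in ["tip_left","tip_right"]: print(n,[(np.round(r["location"],1).tolist(),round(r["p"],2)) for r in nets.tip_of("wrist",n)])
S=imaging.capture("scene"); D=imaging.capture("side")
np.savez("sc5",**S); np.savez("sd5",**D)
x,y=np.array([np.cos(np.radians(12)),np.sin(np.radians(12)),0]),np.array([-np.sin(np.radians(12)),np.cos(np.radians(12)),0])
# expected features for level tweezers
o=s["position"]+[0,0,-.007]
for nm,c in (("wrist",d),("scene",S),("side",D)):
    print(nm,[ (k,np.round(proj(c,o+x*a+y*b+np.array([0,0,h])),1).tolist()) for k,a,b,h in (("tipL",.069,.007,-.022),("tipR",.069,-.007,-.022),("bendL",.043,.0095,.01),("rearL",-.09,.0085,.01))])
A=cv2.resize(d["image"][70:175,213:353],(560,420),interpolation=cv2.INTER_CUBIC)
c=proj(S,o).astype(int); B=cv2.resize(S["image"][c[1]-40:c[1]+40,c[0]-75:c[0]+32],(560,420),interpolation=cv2.INTER_CUBIC)
c2=proj(D,o).astype(int); C=cv2.resize(D["image"][c2[1]-40:c2[1]+40,c2[0]-70:c2[0]+37],(560,420),interpolation=cv2.INTER_CUBIC)
print(c,c2); cv2.imwrite("pics/f5.png",cv2.resize(np.vstack([np.hstack([A,B]),np.hstack([C,C*0])]),(800,600)))
```

```text
p [468.  -23.8  53.5] yaw 11.94 toolz [-0.002  0.    -1.   ] q [-0.051  0.337 -0.357  0.879  0.     2.882]
0.030313459152864056 8.391781747341156 [-0.02176441  0.59467539 -1.03158563]
tip_left [([267.9, 125.0], 0.67)]
tip_right [([499.6, 288.2], 0.75), ([297.5, 125.5], 0.55)]
wrist [('tipL', [267.1, 121.3]), ('tipR', [295.4, 121.3]), ('bendL', [259.1, 188.2]), ('rearL', [266.2, 423.3])]
scene [('tipL', [306.6, 225.4]), ('tipR', [301.6, 221.9]), ('bendL', [315.9, 209.6]), ('rearL', [353.9, 174.0])]
side [('tipL', [281.9, 232.2]), ('tipR', [284.4, 229.6]), ('bendL', [290.1, 224.4]), ('rearL', [339.6, 236.6])]
[325 198] [307 229]
```

View pics/f5.png

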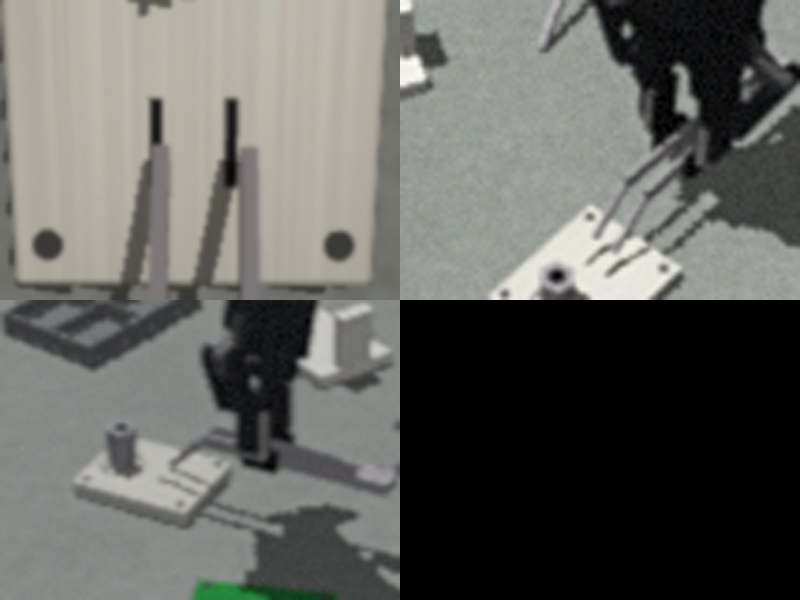

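The wrist crop shows the tips at wrist pixels (269.4,121.5) and (300.2,121.5), and the lines at x = 267.6 and 293.9, centred on row 120. The scene and side crops match a level pose to about 1 px. The tips sit 1–2 mm too far right and the gap may be slightly wide, so I'll measure at sub-pixel level.

```bash
cat > m.py <<'E'
from h import *
def meas():
    s0,R=state(); ops=[];F=[]
    ims=[]
    for _ in range(4):
        s,d=wrist(); ims.append(d["image"].astype(float)); ops.append(s["opening"]*1000); F.append(s["finger_force"])
    im=np.mean(ims,0); print("opening",np.round(ops,2),np.mean(ops).round(2),F[-1]); return s,d,R,im
if __name__=="__main__":
    s,d,R,im=meas()
    for r in (108,112,122,124,128,132): print(r,[tuple(int(v) for v in p)[::2] if 0 else int(p.mean()) for p in im[r,256:310]])
E
python3 m.py
```

```text
p [468.4 -23.8  54.1] yaw 11.95 toolz [-0.  0. -1.] q [-0.051  0.337 -0.356  0.879  0.     2.882]
opening [30.35 30.37 30.04 30.2 ] 30.24 8.394444733858109
108 [178, 180, 178, 175, 173, 173, 175, 170, 144, 92, 42, 24, 48, 104, 155, 173, 174, 175, 176, 176, 176, 175, 174, 174, 174, 174, 175, 176, 175, 174, 174, 176, 178, 177, 164, 116, 59, 28, 28, 79, 145, 170, 173, 173, 172, 174, 177, 179, 179, 178, 178, 179, 178, 176]
112 [178, 180, 178, 175, 173, 173, 174, 170, 145, 92, 42, 24, 47, 104, 155, 173, 174, 173, 175, 175, 175, 174, 174, 173, 173, 173, 175, 176, 174, 172, 173, 175, 177, 176, 163, 115, 59, 27, 27, 78, 144, 169, 172, 171, 171, 173, 176, 178, 178, 178, 178, 178, 177, 175]
122 [176, 179, 177, 174, 172, 172, 173, 173, 161, 119, 107, 116, 119, 120, 121, 128, 149, 166, 172, 174, 174, 173, 172, 172, 172, 172, 174, 175, 173, 171, 172, 174, 176, 175, 161, 113, 55, 26, 33, 83, 134, 133, 125, 125, 126, 126, 134, 156, 171, 175, 176, 175, 174, 173]
124 [175, 178, 177, 174, 171, 171, 172, 173, 160, 119, 108, 117, 120, 120, 121, 127, 148, 166, 172, 174, 173, 173, 172, 172, 172, 172, 173, 174, 172, 170, 172, 174, 175, 174, 160, 111, 53, 24, 33, 75, 116, 118, 117, 119, 120, 121, 129, 152, 169, 174, 175, 175, 174, 172]
128 [174, 177, 176, 173, 171, 162, 132, 99, 82, 75, 101, 117, 120, 120, 120, 124, 140, 161, 171, 173, 173, 172, 171, 171, 171, 171, 173, 174, 172, 170, 170, 169, 155, 119, 84, 50, 21, 9, 17, 51, 87, 103, 114, 119, 120, 120, 128, 150, 168, 173, 175, 175, 173, 171]
132 [173, 176, 175, 172, 167, 150, 115, 89, 79, 74, 101, 117, 120, 120, 120, 124, 139, 160, 171, 172, 172, 172, 171, 171, 170, 171, 172, 173, 171, 169, 169, 160, 124, 91, 76, 49, 21, 9, 23, 58, 89, 103, 114, 120, 121, 120, 126, 144, 164, 172, 173, 174, 172, 171]
```

The tip separation of 30.8 px gives a gap of about 15.2 mm, where 28.3 px is needed. The tip midpoint is 2 mm right of the lines, and the x alignment is fine. I'll correct these.

Request:
{"name": "drive_tool", "arguments": {"deltas": "0 -1 1 0 0 0 29.8;0 -1 1 0 0 0 29.6;0 0 0 0 0 0 29.4;0 0 0 0 0 0 29.4;0 0 0 0 0 0 29.4;0 0 0 0 0 0 29.4"}}

```text
t: 13.07
position: [0.4677, -0.0218, 0.0517]
tcp_rot: [-0.0, 0.995, 0.104, -0.001]
contact_force: [0.6, -0.5, -0.3]
opening: 0.0295
finger_force: 8.7
```

```bash
python3 m.py
python3 - <<'E'
from h import *
d=imaging.capture("wrist"); cv2.imwrite("pics/f6.png",cv2.resize(d["image"][85:160,231:331],(800,600),interpolation=cv2.INTER_CUBIC))
E
```

```text
p [467.7 -21.8  51.7] yaw 11.94 toolz [-0.001  0.    -1.   ] q [-0.047  0.339 -0.36   0.873  0.     2.886]
opening [29.47 29.94 29.38 29.84] 29.66 8.685547560453415
108 [174, 175, 175, 177, 179, 179, 176, 174, 172, 174, 175, 167, 128, 74, 33, 25, 63, 124, 162, 174, 173, 174, 175, 176, 175, 174, 174, 174, 173, 174, 175, 176, 175, 173, 174, 176, 178, 177, 163, 116, 59, 28, 26, 65, 126, 161, 172, 172, 172, 173, 175, 178, 179, 178]
112 [173, 174, 174, 176, 179, 179, 177, 173, 172, 173, 174, 166, 128, 73, 33, 25, 63, 124, 162, 173, 174, 174, 175, 175, 175, 174, 173, 173, 173, 174, 175, 176, 174, 172, 173, 175, 177, 176, 162, 115, 59, 27, 27, 78, 143, 169, 173, 171, 171, 173, 175, 178, 178, 177]
122 [172, 172, 173, 174, 177, 178, 175, 172, 171, 171, 167, 146, 127, 121, 119, 120, 126, 146, 166, 172, 172, 172, 173, 174, 174, 173, 172, 173, 172, 172, 174, 174, 172, 171, 171, 174, 176, 174, 161, 119, 105, 111, 113, 115, 122, 132, 151, 164, 169, 171, 174, 177, 177, 176]
124 [172, 172, 173, 174, 176, 178, 175, 171, 169, 169, 164, 141, 124, 120, 120, 120, 124, 142, 164, 172, 172, 172, 173, 174, 173, 172, 172, 172, 172, 172, 174, 174, 172, 169, 169, 172, 174, 173, 159, 119, 108, 117, 120, 120, 120, 127, 148, 163, 169, 171, 174, 176, 176, 175]
128 [171, 171, 172, 173, 175, 166, 128, 92, 82, 83, 90, 109, 118, 120, 120, 120, 121, 134, 159, 171, 171, 171, 172, 173, 173, 172, 172, 171, 171, 172, 173, 172, 160, 122, 90, 83, 83, 83, 77, 72, 101, 117, 120, 120, 120, 127, 147, 162, 168, 171, 174, 176, 176, 174]
132 [170, 171, 171, 172, 166, 136, 101, 85, 82, 84, 94, 110, 118, 120, 120, 120, 119, 125, 155, 169, 171, 171, 172, 172, 172, 171, 171, 170, 170, 171, 172, 162, 124, 89, 82, 83, 84, 82, 77, 73, 101, 117, 120, 120, 121, 127, 147, 161, 167, 171, 174, 175, 174, 173]
```

View pics/f6.png

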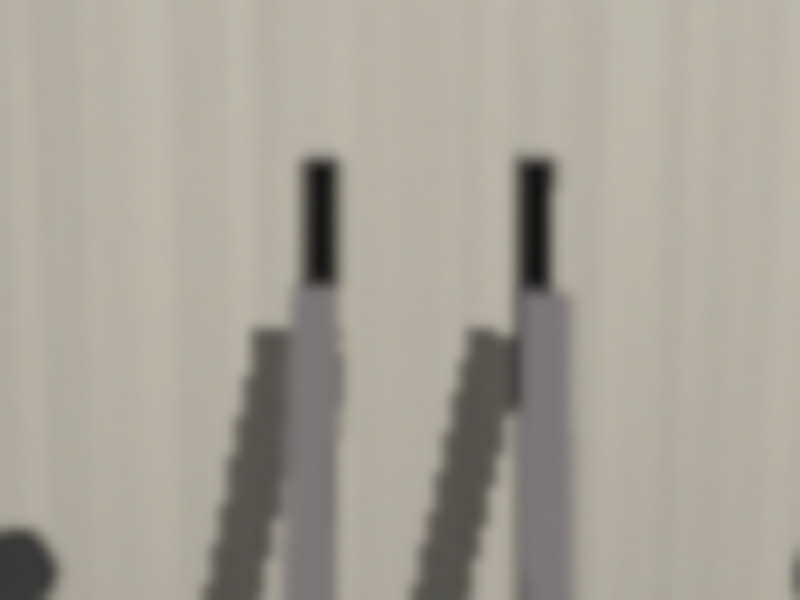

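The picture shows both tips squarely over the line centres. The left tip is at crop (315,285) over the line at (320,220), and the right at (543,290) over (535,220). The gap measures about 14.2 mm. I'll hold there for over 2 s.

Request:
{"name": "drive_tool", "arguments": {"deltas": "0 0 0 0 0 0 29.4;0 0 0 0 0 0 29.4;0 0 0 0 0 0 29.4;0 0 0 0 0 0 29.4;0 0 0 0 0 0 29.4;0 0 0 0 0 0 29.4;0 0 0 0 0 0 29.4;0 0 0 0 0 0 29.4;0 0 0 0 0 0 29.4;0 0 0 0 0 0 29.4"}}

```text
t: 14.15
position: [0.4677, -0.0218, 0.0518]
tcp_rot: [-0.0, 0.995, 0.104, -0.001]
contact_force: [-0.0, -0.4, -0.3]
opening: 0.0297
finger_force: 8.7
```

Request:
{"name": "drive_tool", "arguments": {"deltas": "0 0 0 0 0 0 29.4;0 0 0 0 0 0 29.4;0 0 0 0 0 0 29.4;0 0 0 0 0 0 29.4;0 0 0 0 0 0 29.4;0 0 0 0 0 0 29.4;0 0 0 0 0 0 29.4;0 0 0 0 0 0 29.4;0 0 0 0 0 0 29.4;0 0 0 0 0 0 29.4"}}

```text
t: 14.98
position: [0.4677, -0.0219, 0.0517]
tcp_rot: [-0.0, 0.995, 0.104, -0.001]
contact_force: [-0.3, 0.3, 0.6]
opening: 0.0295
finger_force: 8.7
```

Request:
{"name": "drive_tool", "arguments": {"deltas": "0 0 0 0 0 0 29.4;0 0 0 0 0 0 29.4;0 0 0 0 0 0 29.4;0 0 0 0 0 0 29.4;0 0 0 0 0 0 29.4;0 0 0 0 0 0 29.4;0 0 0 0 0 0 29.4;0 0 0 0 0 0 29.4;0 0 0 0 0 0 29.4;0 0 0 0 0 0 29.4"}}

```text
t: 15.82
position: [0.4677, -0.0218, 0.0517]
tcp_rot: [-0.0, 0.995, 0.104, -0.001]
contact_force: [0.8, -0.7, -1.4]
opening: 0.0292
finger_force: 8.7
```

```bash
python3 m.py | sed -n '1,2p;6p'; python3 -c "
from rig import job; print(job.finish_job())"
```

```text
p [467.7 -21.8  51.7] yaw 11.94 toolz [-0.001  0.    -1.   ] q [-0.047  0.339 -0.36   0.873  0.     2.886]
opening [29.23 29.67 29.44 29.45] 29.45 8.685609698295593
124 [172, 172, 173, 174, 176, 178, 175, 171, 169, 169, 164, 141, 124, 120, 120, 120, 121, 133, 160, 171, 172, 172, 173, 173, 173, 172, 172, 172, 172, 172, 173, 173, 172, 169, 169, 171, 173, 173, 160, 119, 108, 118, 120, 120, 120, 127, 148, 163, 169, 171, 174, 177, 176, 175]
the job is handed in; nothing more can be done
None
```

The smaller tweezers are held level over the standoff's plate, the narrow one, tips about 1 cm above its two lines and about 14 mm apart by the wrist camera; I held that gap for over 2.5 s and handed the job in at about 16 s, with no verdict returned.

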